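# Unload the label-roll rack

## Robot

A 7-joint arm with a two-finger parallel gripper is mounted at the origin on the work surface; the furniture and walls round the work are solid. World frame = base frame: x ahead of the robot, y to its left, z up, the work surface at z = 0. Lengths are in m, angles in rad, forces in N, time in s.
With the tool pointing down it reaches from about 0.425 to 0.925 m from the base axis. Payload 6.8 kg.
Tool frame: the origin (TCP) lies at the very end of the fingers, on their centre line; the grasp point (between the pads) lies 19 mm behind it; z points along the fingers, y is the line along which they close (so a half turn about z gives the same grasp; the last joint's range is limited). The gripper opens to 85 mm and grips with 20 to 120 N. Pads are 22 mm wide; open, the fingers measure 114 mm over their backs; the gripper's body (76 mm by 85 mm) begins 54 mm behind the grasp point. The pads swing forward as they close: fully open they stand 13 mm farther back than shut.
Start: joints at [-1.398, 0.477, 0.022, 1.555, -0.011, 1.109, -0.083], TCP at [0.187, 0.649, 0.231] pointing down, gripper open.
Joint ranges: [-2.96, 2.96], [-0.34, 2.1], [-1.41, 1.46], [0.24, 2.44], [-1.37, 4.51], [0.17, 1.92], [-2.96, 2.96]. Speed limits (rad/s): [2.39, 2.39, 3.14, 3.14, 3.14, 3.14, 3.14].

## Interface

Orientations are given as a unit quaternion [w, x, y, z].
In Python, from station import bot gives the robot as it stands. The module is installed in compiled form; this text tells all that it offers.
- The arm moves only by the shell command python3 -m jog 'ROWS' [OPENING] [FORCE]. ROWS is JSON, a list of rows, each a list of 4 numbers: the shift along the tool's x, y, z in cm, then the turn about the tool's z in rad. In form: [[x, y, z, spin], ...]. A call has 1 to 20 rows; each row is the pose to reach, as a shift and turn from the pose commanded when the call began, along the tool's axes at that moment; what a row does not reach only later rows make up. A row lasts 1/12 s, in which the tool goes at most 41.7 mm and 7.16 degrees, less where a joint would pass 70% of its speed; a pose out of reach is approached as far as the arm can. A call with a gripper value outside its range is refused whole. OPENING is the closure, from -1 (fully open) to 1 (shut), set as the call begins (- or left out, the last holds). The fingers move at their own pace and stop on an object; FORCE is the grip in N (left out, the last holds). Time passes only in rows, so rows that repeat a pose let the fingers close. It gives the time, the measured TCP pose, the force, the opening and the grip force at its end, in the units of the state.
- bot.get_obs(): the state, without advancing time (a new reading comes with each control period).
- bot.read_camera(name): name is "side" or "top" or "wrist"; returns a dict with "pixels" (384x512x3 uint8, red, green, blue), "depth" (384x512 float32, m along the optical axis (not along the pixel's ray), 0 where there is no reading), "fovy" (degrees; the focal length in pixels is half the picture's height over the tangent of half this angle, whatever the lens; pixels are square), "cx", "cy" (the principal point, pixels), "distortion" ([k1, k2, p1, p2, k3] as OpenCV has them; the pictures are not rectified), "pose" (4x4, takes a point from camera to world coordinates). Camera axes: x right, y down, z forward; pixel columns grow to the right and rows downward; lengths in m; the calibration is good to about 2 mm. A picture is of the moment at which its call begins.
- bot.hand_in(): hands the job in; it is judged then, once.
The state is a dict: "t": time; "q": joint angles; "joint_vel": joint speeds; "joint_torque": joint torques, N m; "eef_pos": TCP position; "tool_rot": TCP orientation; "contact_force": force on the tool from outside, world axes, zero at the start; "torque": the same for the moment, N m; "gripper_width": opening from 0.0 (shut) to 1.0 (fully open); "grasp_force": force on a finger pad.
Only numpy, scipy, OpenCV 4.12 (cv2) and the standard library are available. Lean on these libraries where they do the work, as an engineer would, in place of code of your own. Each camera call takes 0.05 s, during which the arm holds its last target. There are 200 camera calls.

## Task

Unload the label-roll rack for the post room: push the rack's spring bar sideways with the forked tool and lift the steel hold-down bail off its lug, swing the bail right back, then slide every label roll up off its spindle and stand the rolls on end in the cardboard tray. Finally swing the bail down and press it until the spring bar snaps home in the lug, and leave the forked tool lying on its grey mat; do not disturb the cup, the stapler or the tape measure.

Things in the scene. Friction and masses are not known exactly. Their poses are not given: they have to be found in the camera images.
- rack: label-roll rack, fixed: grey base plate 170 (x) x 270 (y) x 15 mm; origin at the centre of its underside, x points away from its front, y to the left seen from the front. Three upright aluminium spindles, 21 mm thick, stand at x = 0, y = +80, 0 and -80 mm; their tips are 74 mm above the desk
- bail_hinge (a point): middle of the bail's hinge axis, fixed to the rack at x = +70, y = 0, z = 83 mm; the axis runs along the rack's y
- lug_hole (a point): mouth of the catch hole in the steel lug at the rack's front right corner (x = -70, y = -112, z = 83 mm), which faces +y; the lug is 18 (x) x 10 (y) mm and reaches z = 107 mm. A ramp above the hole pushes the spring bar in as the bail is pressed down (about 5 to 10 N at the tube), then the bar snaps into the hole
- bail (a joint): hinge of the steel hold-down bail, rad: 0 = closed, level over the rolls, 1.57 = upright, 1.8 = right back at its stop; stiff (0.15 N m friction, bail 0.12 kg), stays where it is left. Two 8 mm arms at y = +-40 mm, a flat strap 24 mm wide over the spindles (70 mm from the hinge, top 85 mm above the desk when closed) and a front tube
- bail_tube (a point): middle of the bail's round front tube, 140 mm from the hinge and parallel to it, 83 mm above the desk when closed: 14 mm thick (16 mm over its 50 mm black rubber sleeve), free to be gripped for 30 mm either side of this point
- spring_bar (a joint): travel of the brass spring bar along the rack's +y into the bail's tube, m: 0 = out, 0.014 = fully in; spring 2.2 N when out, 4.7 N when in. A 23 mm flange, 5 mm thick, then an 8 mm neck 24 mm long up to the lug; its tip enters the lug's hole 8 mm deep, so pushing it in 9 mm or more frees the bail. The bar moves up with the bail
- neck (a point): point on the axis of the spring bar's neck, 12 mm from the flange's face, midway between flange (to +y) and lug (to -y) when locked; moves with the bar and the bail
- fork: forked tool, 163 mm long, 0.12 kg: orange handle 98 (x) x 36 (y) x 28 (z) mm, steel fork plate 5 mm thick (y), 25 mm high at the +x end. Origin under the middle of the handle. Slot between the prongs, one above the other: open to +x, x = 83 to 114 mm, 13 mm high, its middle 14 mm above the underside. Lies on its underside; pinch it across the handle; centre of mass near x = 19 mm
- mat: grey tool mat, fixed, 250 (x) x 110 (y) x 3 mm; origin at the centre of its underside
- tray: shallow loose cardboard tray, outside 250 (x) x 100 (y) x 24 mm, walls and floor 4 mm; origin at the centre of its underside. Takes three rolls in a row along its x
- roll0: label roll, white paper with two thin blue lines on a cardboard core: 62 mm outside, bore 27 mm, 55 mm high, about 0.14 kg; origin at the centre of its underside, z up its axis. Two or three rolls are present, each on one of the spindles, standing on the rack's base plate
- roll1: label roll like roll0
- roll2: label roll like roll0
- cup: white plastic cup, 72 mm wide, 83 mm high, a bystander; origin at the centre of its underside
- stapler: red stapler, 131 mm long, a bystander; origin at the centre of its underside
- tape_measure: black and red tape measure, 82 mm long, 72 mm high, a bystander; origin at the centre of its underside

How it is judged:
By the outcome, as a careful person would: the job done as asked, in the order asked, and still so for the second after the job is handed in, with the robot touching nothing.
Of roll0, roll1, roll2 only 2 to 3 are there at a start; the rules pass over those that are not, and their reading is None.
At some moment in a run one of tray, fork may be knocked a few centimetres aside while the robot is not near it.
It also fails if it takes over 210 s, if anything falls off the work surface, if the arm or the gripper's body presses on something with over 40 N, if the wrist force passes 120 N, or if a joint passes its speed limit or range.

## Working session

There is one attempt and no reset: what is moved stays moved. The work goes in short steps, Python scripts to look and compute and a shell command to move; the robot and the scene stay as the last step left them, time stands still between calls to the robot, and variables do not carry over. Pictures are saved under pics/ and viewed, at most 14 in all, crops included, and the job is handed in when it is done.

```bash
mkdir -p pics
cat > h.py <<'E'
import numpy as np, cv2, pickle
from station import bot
from scipy.spatial.transform import Rotation as R
def K(c):
    f=192/np.tan(np.radians(c['fovy'])/2)
    return np.array([[f,0,c['cx']],[0,f,c['cy']],[0,0,1.]])
def snap(name,tag):
    c=bot.read_camera(name); pickle.dump(c,open(f'pics/{tag}.pkl','wb'))
    cv2.imwrite(f'pics/{tag}.png',c['pixels'][:,:,::-1]); return c
def load(tag): return pickle.load(open(f'pics/{tag}.pkl','rb'))
def ray(c,u,v):
    n=cv2.undistortPoints(np.array([[[u,v]]],float),K(c),np.array(c['distortion'],float))[0,0]
    P=np.array(c['pose']); return P[:3,3],P[:3,:3]@np.array([n[0],n[1],1])
def atz(c,u,v,z):
    o,d=ray(c,u,v); return o+d*(z-o[2])/d[2]
def dep(c,u,v):
    o,d=ray(c,u,v); return o+d*c['depth'][int(round(v)),int(round(u))]
def tri(*obs):
    A=np.zeros((3,3));b=np.zeros(3)
    for c,u,v in obs:
        o,d=ray(c,u,v); d=d/np.linalg.norm(d); M=np.eye(3)-np.outer(d,d); A+=M;b+=M@o
    return np.linalg.solve(A,b)
def cloud(c):
    vv,uu=np.mgrid[0:384,0:512]; pts=np.stack([uu,vv],-1).reshape(-1,1,2).astype(float)
    n=cv2.undistortPoints(pts,K(c),np.array(c['distortion'],float))[:,0]
    d=c['depth'].reshape(-1,1); P=np.array(c['pose'])
    return (np.c_[n,np.ones(len(n))]*d@P[:3,:3].T+P[:3,3]).reshape(384,512,3)
def proj(c,p):
    P=np.array(c['pose']); q=(np.array(p,float).reshape(-1,3)-P[:3,3])@P[:3,:3]
    return cv2.projectPoints(q.reshape(-1,1,3),np.zeros(3),np.zeros(3),K(c),np.array(c['distortion'],float))[0][:,0]
def big(tag,out,x0,y0,x1,y1,s):
    im=cv2.imread(f'pics/{tag}.png')[y0:y1,x0:x1]
    cv2.imwrite(f'pics/{out}.png',cv2.resize(im,None,fx=s,fy=s,interpolation=cv2.INTER_CUBIC))
def shift(target,yaw=None):
    """tool shift (cm) from the present pose to a world TCP target"""
    o=bot.get_obs(); r=tr(o)
    return np.round(r.T@(np.array(target)-o['eef_pos'])*100,2)
def tr(o): 
    q=o['tool_rot']; return R.from_quat([q[1],q[2],q[3],q[0]]).as_matrix()
E
python3 - <<'E'
from h import *
o=bot.get_obs(); print({k:np.round(v,3) for k,v in o.items()}); print(tr(o).round(3))
for n in ('top','side','wrist'):
    c=snap(n,n+'0'); print(n,c['fovy'],np.round(c['pose'],3).tolist(),c['distortion'])
a=cv2.imread('pics/top0.png');
cv2.imwrite('pics/top0b.png',cv2.resize(a,(800,600),interpolation=cv2.INTER_CUBIC))
a=cv2.imread('pics/side0.png');
cv2.imwrite('pics/side0b.png',cv2.resize(a,(800,600),interpolation=cv2.INTER_CUBIC))
E
```

```text
{'t': np.float64(0.0), 'q': array([-1.398,  0.478,  0.022,  1.556, -0.012,  1.109, -0.083]), 'joint_vel': array([-0.001,  0.001, -0.   ,  0.   ,  0.001, -0.001, -0.001]), 'joint_torque': array([-1.0000e-03, -5.9645e+01,  1.6070e+00, -2.8120e+01,  1.2000e-02,
        9.0000e-03,  0.0000e+00]), 'eef_pos': array([0.187, 0.648, 0.23 ]), 'tool_rot': array([-0.   ,  0.14 ,  0.99 , -0.001]), 'contact_force': array([ 0.818, -0.186,  0.215]), 'torque': array([0.019, 0.065, 0.054]), 'grasp_force': np.float64(0.0), 'gripper_width': np.float64(1.0)}
[[-0.961  0.277 -0.   ]
 [ 0.277  0.961 -0.002]
 [-0.    -0.002 -1.   ]]
top 44.16513135201392 [[0.085, -0.97, 0.227, 0.355], [-0.996, -0.084, 0.015, 0.064], [0.005, -0.227, -0.974, 1.317], [0.0, 0.0, 0.0, 1.0]] [0.043642 0.       0.       0.       0.      ]
side 55.33751362120528 [[0.97, -0.152, 0.191, 0.426], [-0.244, -0.619, 0.747, -0.731], [0.005, -0.771, -0.637, 0.747], [0.0, 0.0, 0.0, 1.0]] [-0.11055393  0.          0.          0.          0.        ]
wrist 62.44901240424825 [[0.278, 0.914, 0.296, 0.112], [0.961, -0.264, -0.086, 0.67], [-0.001, 0.309, -0.951, 0.373], [0.0, 0.0, 0.0, 1.0]] [-0.04295399  0.          0.          0.          0.        ]
```

View pics/top0b.png

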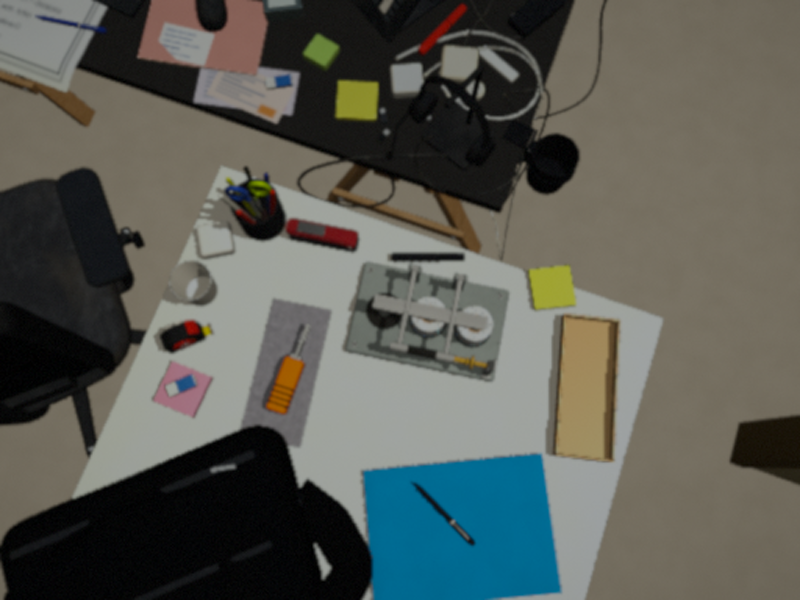

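View pics/side0b.png

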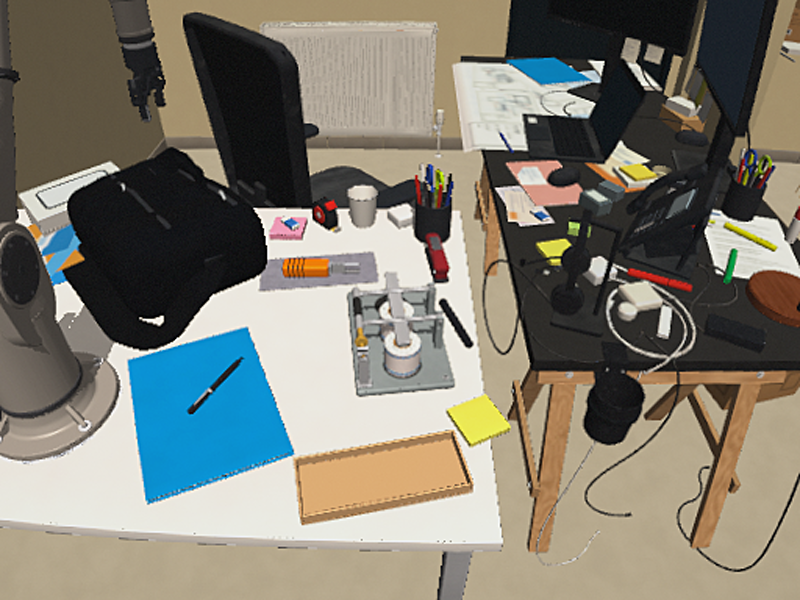

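The top view shows the rack at around (430,320) in the 800-pixel picture, with rolls on the middle and right spindles. The left spindle looks empty. The fork is on its mat at (290,365) and the tray at (585,390). In the side view the rack is at (400,340) and the tray at (385,480).

Run:
```python
from h import *
big('top0','topr',205,155,345,255,5.6); big('side0','sider',205,160,315,260,6)
def rect(p,nm):
    r=cv2.minAreaRect((p[:,:2]*1000).astype(np.float32)); print(nm,len(p),np.round(r[0],1),np.round(r[1],1),round(r[2],2))
for t in ('top0','side0'):
    c=load(t); X=cloud(c); im=c['pixels'].astype(int); hsv=cv2.cvtColor(c['pixels'],cv2.COLOR_RGB2HSV)
    x,y,z=X[...,0],X[...,1],X[...,2]
    def win(xa,xb,ya,yb): return (x>xa)&(x<xb)&(y>ya)&(y<yb)
    cx=proj(c,[0.6,0,0])
    d=dep(c,*( (400/1.5625,440/1.5625) if t=='top0' else (330/1.5625,430/1.5625))); print(t,'desk',d.round(4))
    if t=='top0':
        for n,u,v in (('rack',430,320),('tray',585,390),('fork',285,385),('mat',310,335),('cup',192,283),('tape',185,335),('stapler',320,234),('pencup',257,205),('blackpen',427,257)):
            print(n,dep(c,u/1.5625,v/1.5625).round(3))
    w=win(.45,.9,-.4,.4)
    m=w&(z>.011)&(z<.019)&(hsv[...,1]<60)&win(.5,.85,-.25,.12); rect(X[m],'plate')
    m=w&(z>.012)&(z<.03)&(hsv[...,1]>70)&(hsv[...,0]<22)&win(.4,.8,-.5,-.22); rect(X[m],'tray'); print('trayz',np.percentile(z[m],[5,50,95,99]).round(4))
    m=(hsv[...,1]>180)&(hsv[...,0]<22)&(hsv[...,0]>6)&(hsv[...,2]>120)&win(.4,.75,.02,.4)&(z>.01); rect(X[m],'handle'); print(np.percentile(z[m],[5,50,95]).round(4))
```

```text
top0 desk [0.4036 0.0543 0.0026]
rack [0.607 0.02  0.07 ]
tray [ 0.518 -0.264  0.003]
fork [0.479 0.261 0.027]
mat [0.575 0.231 0.002]
cup [0.652 0.456 0.002]
tape [0.546 0.436 0.063]
stapler [0.752 0.228 0.046]
pencup [0.811 0.357 0.005]
blackpen [0.735 0.033 0.015]
plate 2730 [645.7 -22.1] [287.8 344.7] 32.63
tray 150 [ 551.  -265.4] [ 93.7 195.4] 88.31
trayz [0.013  0.0203 0.026  0.0271]
handle 430 [480.2 262.7] [35.4 94.2] 75.51
[0.0253 0.0299 0.0341]
side0 desk [ 0.4655 -0.159  -0.0011]
plate 1875 [685.5 -24.4] [288.6 329.2] 89.93
tray 756 [ 550.1 -270. ] [101.3 197.6] 88.64
trayz [0.0129 0.0213 0.0258 0.0269]
handle 290 [480.2 255.9] [37.  95.7] 75.98
[0.0121 0.0289 0.0326]
```

View pics/topr.png

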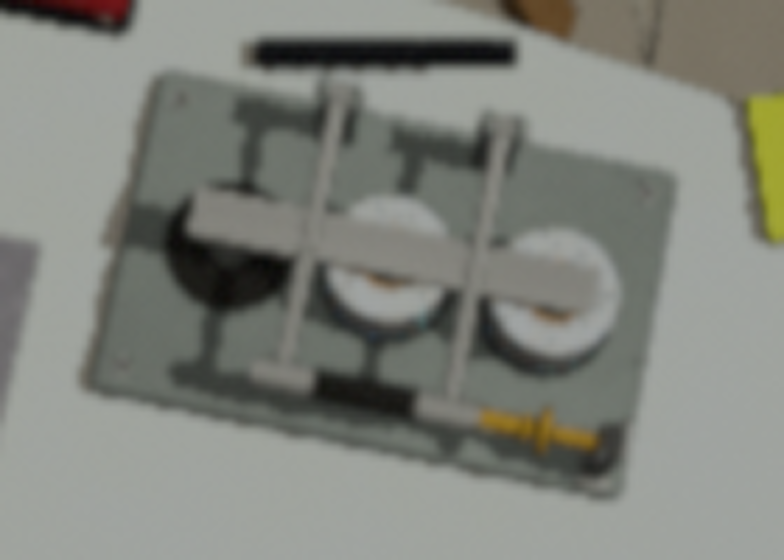

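View pics/sider.png

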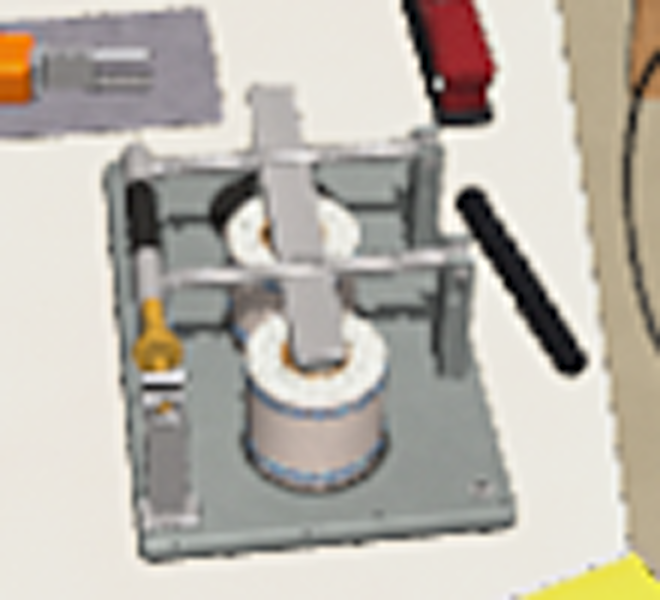

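The rack plate corners in the top crop are about (158,72), (678,178), (612,498) and (88,388). The sleeve is at (365,393), the brass bar from (485,418) to (598,440) with its flange at (545,430), and the lug at (600,455). Two rolls are present, and the left spindle has only a dark washer.

Run:
```python
from h import *
from scipy.optimize import least_squares
T=load('top0');S=load('side0')
t=lambda u,v:(205+u/5.6,155+v/5.6); s=lambda u,v:(205+u/6,160+v/6)
# rack points: (cam, pix, local xyz)
obs=[(T,t(158,72),(85,135,15)),(T,t(678,178),(85,-135,15)),(T,t(612,498),(-85,-135,15)),(T,t(88,388),(-85,135,15)),
(T,t(365,393),(-70,0,88)),(T,t(385,265),(0,0,70)),(T,t(552,296),(0,-80,70)),
(S,s(143,545),(-85,-135,13)),(S,s(517,515),(85,-135,13)),(S,s(108,165),(-85,135,15)),(S,s(318,345),(0,-80,70)),(S,s(292,228),(0,0,70))]
def w(p,l): 
    c,s_=np.cos(p[2]),np.sin(p[2]); l=np.array(l)/1000; return np.array([p[0]+c*l[0]-s_*l[1],p[1]+s_*l[0]+c*l[1],l[2]])
def res(p,k=None): return np.concatenate([proj(c,w(p,l))[0]-np.array(px) for c,px,l in obs])
r=least_squares(res,[.63,-.02,-.2],loss='soft_l1'); p=r.x; print('rack',p.round(4)); print(res(p).reshape(-1,2).round(1).tolist())
for n,l in dict(hinge=(70,0,83),tube=(-70,0,83),neck=(-70,-95,83),lug=(-70,-112,83),r0=(0,0,15),rm=(0,-80,15),rp=(0,80,15)).items(): print(n,w(p,l).round(4))
# check heights by triangulation
print('tri sleeve',tri((T,*t(365,393)),(S,*s(143,215))).round(4),'flange',tri((T,*t(545,430)),(S,*s(158,350))).round(4), 'roll top',tri((T,*t(552,296)),(S,*s(318,345))).round(4))
for tag,c,uv in (('T',T,(585,390)),):
    pass
cs=[(562,316),(618,319),(612,460),(555,454)]
print('tray top corners T',[atz(T,u/1.5625,v/1.5625,.024)[:2].round(3).tolist() for u,v in cs])
cs=[(296,462),(459,432),(471,490),(303,522)]
print('tray corners S',[atz(S,u/1.5625,v/1.5625,z)[:2].round(3).tolist() for (u,v),z in zip(cs,(.024,.024,0,0))])
np.save('rack.npy',p)
for tag,bx in (('top0',(145,185,225,275)),('side0',(165,150,245,190))): big(tag,'f'+tag,*bx,6)
a=cv2.imread('pics/ftop0.png');b=cv2.imread('pics/fside0.png');o=np.zeros((a.shape[0]+b.shape[0],480,3),np.uint8);o[:a.shape[0],:a.shape[1]]=a;o[a.shape[0]:,:b.shape[1]]=b;cv2.imwrite('pics/fork.png',o);print(o.shape)
```

```text
rack [ 0.6183  0.0223 -0.1186]
[[-0.1, -1.3], [0.3, -1.5], [1.8, 0.2], [-0.5, 0.1], [-0.2, -0.3], [1.0, -1.7], [0.5, -1.3], [-1.8, 0.0], [-0.4, -1.0], [-2.2, -1.8], [-1.3, 0.4], [-0.8, 0.3]]
hinge [0.6878 0.014  0.083 ]
tube [0.5488 0.0306 0.083 ]
neck [ 0.5375 -0.0638  0.083 ]
lug [ 0.5355 -0.0807  0.083 ]
r0 [0.6183 0.0223 0.015 ]
rm [ 0.6088 -0.0572  0.015 ]
rp [0.6277 0.1017 0.015 ]
tri sleeve [0.5499 0.0299 0.0861] flange [ 0.5399 -0.0555  0.0825] roll top [ 0.609  -0.0565  0.0696]
tray top corners T [[0.644, -0.215], [0.647, -0.314], [0.401, -0.307], [0.403, -0.211]]
tray corners S [[0.406, -0.225], [0.657, -0.23], [0.648, -0.318], [0.402, -0.31]]
(780, 480, 3)
```

View pics/fork.png

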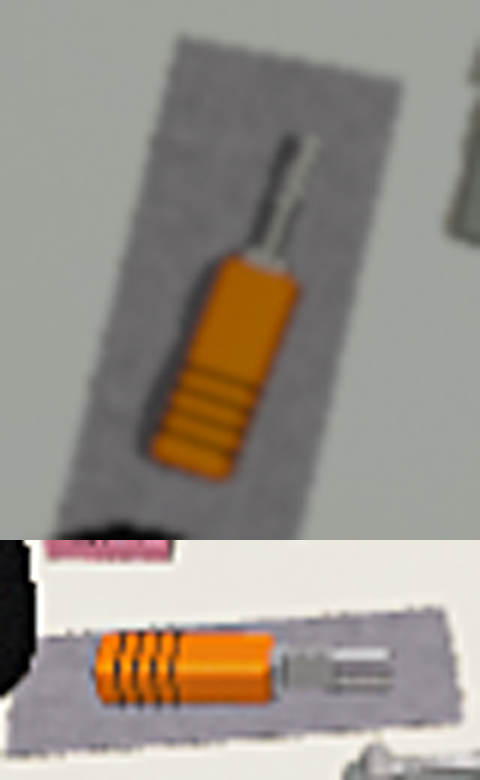

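Run:
```python
from h import *
P=np.concatenate([cloud(load(t)).reshape(-1,3) for t in ('top0','side0')])
for x in np.arange(0.1,.75,.05):
    r=[]
    for y in np.arange(0.1,.75,.05):
        m=(abs(P[:,0]-x)<.025)&(abs(P[:,1]-y)<.025)
        r.append(round(float(np.percentile(P[m,2],98)),2) if m.sum()>3 else None)
    print(round(x,2),r)
```

```text
0.1 [0.56, 0.61, 0.16, 0.17, 0.18, 0.18, 0.17, 0.17, 0.16, 0.16, None, 0.1, None]
0.15 [0.02, 0.16, 0.18, 0.19, 0.19, 0.18, 0.18, 0.17, 0.16, 0.16, 0.5, 0.5, None]
0.2 [0.04, 0.16, 0.17, 0.19, 0.18, 0.18, 0.18, 0.16, 0.2, 0.2, 0.5, 0.49, 0.34]
0.25 [0.06, 0.08, 0.17, 0.18, 0.18, 0.19, 0.21, 0.22, 0.22, 0.16, 0.16, 0.48, None]
0.3 [0.01, 0.09, 0.17, 0.18, 0.19, 0.21, 0.22, 0.21, 0.16, 0.12, 0.0, None, None]
0.35 [0.01, 0.0, 0.14, 0.18, 0.19, 0.19, 0.18, 0.13, 0.01, 0.0, 0.0, None, None]
0.4 [0.0, 0.0, 0.0, 0.17, 0.18, 0.15, 0.02, 0.02, 0.01, 0.0, None, None, 0.4]
0.45 [0.0, 0.0, 0.01, 0.03, 0.03, 0.01, 0.03, 0.03, 0.02, 0.0, 0.39, 0.39, 0.39]
0.5 [0.0, 0.0, 0.01, 0.03, 0.03, 0.0, 0.02, 0.04, 0.01, 0.34, 0.38, 0.39, 0.19]
0.55 [0.09, 0.02, 0.01, 0.03, 0.01, 0.0, 0.06, 0.07, 0.05, -0.0, 0.35, 0.02, -0.23]
0.6 [0.09, 0.02, 0.01, 0.03, 0.01, 0.0, 0.08, 0.08, 0.0, None, None, -0.24, -0.24]
0.65 [0.09, 0.02, 0.01, 0.01, 0.01, 0.0, 0.08, 0.08, 0.0, None, None, -0.08, -0.08]
0.7 [0.02, 0.02, 0.0, 0.01, 0.0, 0.0, 0.03, 0.08, 0.0, None, -0.08, -0.08, -0.08]
```

The fork lies on the mat with its prongs pointing away from the robot, and the handle runs from (155,460) to (300,270) in the crop. The backpack is up to 0.22 m high, so I'll fly over it.

```bash
python3 -m jog '[[0,0,-4,0],[0,0,-8,0],[0,0,-11,0],[-4,-2.9,-11,0],[-8,-5.8,-11,0],[-12,-8.7,-11,0],[-41.5,-29.3,-11,0],[-41.5,-29.3,-11,0],[-41.5,-29.3,-11,0],[-41.5,-29.3,-11,0],[-41.5,-29.3,-11,0],[-41.5,-29.3,-11,0],[-41.5,-29.3,-11,0],[-41.5,-29.3,-11,0],[-41.5,-29.3,-11,0],[-41.5,-29.3,-11,0],[-41.5,-29.3,1,0],[-41.5,-29.3,1,0],[-41.5,-29.3,1,0],[-41.5,-29.3,1,0]]'
python3 - <<'E'
from h import *
snap('wrist','w1'); a=cv2.imread('pics/w1.png'); cv2.imwrite('pics/w1b.png',cv2.resize(a,(800,600)))
P=np.concatenate([cloud(load(t)).reshape(-1,3) for t in ('top0','side0')])
for z in (.08,.12,.16): 
    m=(P[:,2]>z)&(P[:,2]<.3)&(P[:,1]>.18)&(P[:,1]<.36)&(P[:,0]<.6); print(z,np.percentile(P[m,0],[95,99,99.9]).round(3))
E
```

```text
t: 1.82
eef_pos: [0.5, 0.2498, 0.2142]
tool_rot: [-0.005, 0.14, 0.99, -0.004]
contact_force: [-2.0, -0.2, -0.6]
gripper_width: 1.0
grasp_force: 0.0
0.08 [0.376 0.395 0.403]
0.12 [0.373 0.393 0.402]
0.16 [0.362 0.381 0.389]
```

View pics/w1b.png

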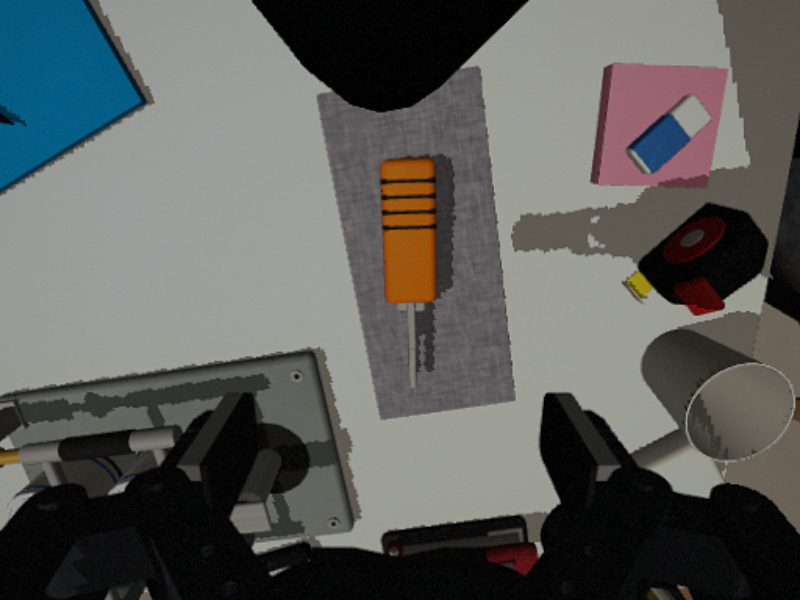

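The wrist picture shows the handle from (408,158) to (411,302) and the plate tip at (412,388). The spindle nearest the mat is bare, so two rolls is right.

Run:
```python
from h import *
W=load('w1');T=load('top0');k=1.5625
for u,v in ((381,160),(436,160),(384,302),(436,302),(408,231)): print(atz(W,u/k,v/k,.031).round(4), dep(W,u/k,v/k).round(4))
print('tip',atz(W,412/k,388/k,.029).round(4))
f=lambda u,v:(145+u/6,185+v/6)
print('tri near plate end of handle', tri((W,410/k,302/k),(T,*f(260,268))).round(4),'tail',tri((W,408/k,160/k),(T,*f(192,468))).round(4))
o=bot.get_obs(); print(o['eef_pos'].round(4),tr(o).round(4).tolist())
```

```text
[0.4313 0.2567 0.031 ] [0.4317 0.2554 0.0033]
[0.441  0.2903 0.031 ] [0.4423 0.2919 0.0013]
[0.5227 0.2314 0.031 ] [0.5311 0.2278 0.0025]
[0.5326 0.266  0.031 ] [0.5419 0.2654 0.0023]
[0.4798 0.2608 0.031 ] [0.4798 0.2608 0.0313]
tip [0.5927 0.232  0.029 ]
tri near plate end of handle [0.5246 0.2491 0.0399] tail [0.4358 0.2734 0.0078]
[0.5021 0.2508 0.2181] [[-0.9608, 0.277, -0.0067], [0.2771, 0.9608, -0.0047], [0.0052, -0.0064, -1.0]]
```

```bash
python3 -m jog '[[-0.1,0.1,4,0],[-0.1,0.1,8,0],[-0.1,0.1,12,0],[-0.1,0.1,15,0],[-0.1,0.1,17,0],[-0.1,0.1,17,0],[-0.1,0.1,17,0],[-0.1,0.1,17,0]]' -
python3 - <<'E'
from h import *
o=bot.get_obs(); print(o['eef_pos'].round(4),o['contact_force'].round(2),shift([.506,.254,.008]))
E
```

```text
t: 2.53
eef_pos: [0.508, 0.2541, 0.054]
tool_rot: [0.002, 0.14, 0.99, 0.001]
contact_force: [0.6, -0.1, -0.1]
gripper_width: 0.998
grasp_force: 0.0
[0.508  0.2541 0.054 ] [ 0.62 -0.06 -0.11] [ 0.2  -0.08  4.6 ]
```

```bash
python3 -m jog '[[0.1,0,1.5,0],[0.1,0,3,0],[0.1,0,4,0],[0.1,0,4.4,0],[0.1,0,4.4,0],[0.1,0,4.4,0]]' - && python3 -m jog '[[0,0,0,0],[0,0,0,0],[0,0,0,0],[0,0,0,0],[0,0,0,0],[0,0,0,0],[0,0,0,0],[0,0,0,0],[0,0,0,0],[0,0,0,0]]' 1 60
```

```text
t: 3.03
eef_pos: [0.5056, 0.2533, 0.0082]
tool_rot: [0.0, 0.14, 0.99, 0.0]
contact_force: [-0.3, 0.1, 0.6]
gripper_width: 0.998
grasp_force: 0.0
t: 3.87
eef_pos: [0.5053, 0.2533, 0.0079]
tool_rot: [0.0, 0.14, 0.99, 0.0]
contact_force: [-0.9, -0.5, 4.2]
gripper_width: 0.408
grasp_force: 60.6
```

```bash
python3 -m jog '[[0,0,-3,0],[0,0,-6,0],[0,0,-10,0],[0,0,-14,0],[0,0,-16,0],[-0.2,-4,-16,-0.05],[-0.4,-8,-16,-0.1],[-0.5,-12,-16,-0.162],[-0.6,-16,-16,-0.162],[-0.8,-20,-16,-0.162],[-0.9,-24,-16,-0.162],[-1,-28,-16,-0.162],[-1,-30,-16,-0.162],[-1,-31.3,-16,-0.162],[-1,-31.3,-16,-0.162],[-1,-31.3,-16,-0.162],[-1,-31.3,-16,-0.162],[-1,-31.3,-16,-0.162]]'
python3 - <<'E'
from h import *
snap('wrist','w2'); a=cv2.imread('pics/w2.png'); cv2.imwrite('pics/w2b.png',cv2.resize(a,(800,600)))
print(tr(bot.get_obs()).round(3).tolist())
E
```

```text
t: 5.37
eef_pos: [0.4281, -0.0492, 0.1672]
tool_rot: [0.0, 0.058, 0.998, 0.0]
contact_force: [0.6, -0.0, -1.9]
gripper_width: 0.403
grasp_force: 60.4
[[-0.993, 0.116, -0.0], [0.116, 0.993, 0.0], [0.0, 0.0, -1.0]]
```

View pics/w2b.png

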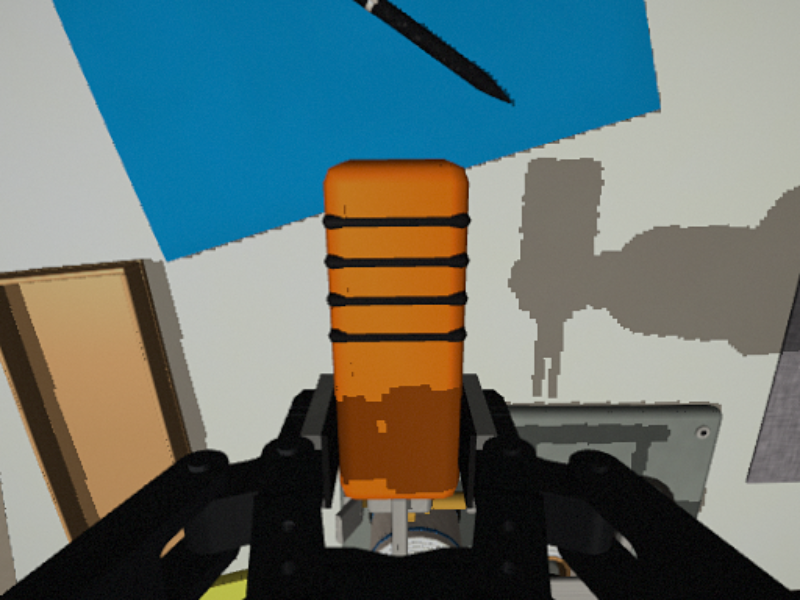

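The wrist view shows the fork centred between the fingers, with its plate at (400,520). The brass flange is just right of it at (450,497), and the rack's front-left corner is at (718,406). I'll refine the rack pose using these wrist views.

```bash
python3 -m jog '[[0.2,0,3,0],[0.2,0,6,0],[0.2,0,8,0],[0.2,0,9.3,0],[0.2,0,9.3,0],[0.2,0,9.3,0],[0.2,0,9.3,0]]'
cat > fit.py <<'E'
from h import *
from scipy.optimize import least_squares
T=load('top0');S=load('side0');W=load('w1');W2=load('w2')
t=lambda u,v:(205+u/5.6,155+v/5.6); s=lambda u,v:(205+u/6,160+v/6); k=lambda u,v:((u+.5)/1.5625-.5,(v+.5)/1.5625-.5)
obs=[(T,t(158,72),(85,135,15)),(T,t(678,178),(85,-135,15)),(T,t(612,498),(-85,-135,15)),(T,t(88,388),(-85,135,15)),
(T,t(365,393),(-70,0,88)),
(S,s(143,545),(-85,-135,13)),(S,s(517,515),(85,-135,13)),(S,s(318,345),(0,-80,70)),
(W,k(318,350),(-85,135,15)),(W,k(354,530),(85,135,15)),(W,k(318,350),(-85,135,15)),(W,k(354,530),(85,135,15)),(W2,k(720,405),(-85,135,15)),(W2,k(720,405),(-85,135,15))]
def w(p,l): 
    c,s_=np.cos(p[2]),np.sin(p[2]); l=np.array(l)/1000; return np.array([p[0]+c*l[0]-s_*l[1],p[1]+s_*l[0]+c*l[1],l[2]])
def res(p): return np.concatenate([proj(c,w(p,l))[0]-np.array(px) for c,px,l in obs])
if __name__=='__main__':
    p=least_squares(res,[.63,-.02,-.2],loss='soft_l1').x; print('rack',p.round(4)); print(res(p).reshape(-1,2).round(1).tolist()); np.save('rack.npy',p)
    print('neck',w(p,(-70,-95,83)).round(4)); q=atz(W,*k(318,350),.015);q2=atz(W,*k(354,530),.015);print(q,q2,np.arctan2(*(q2-q)[1::-1]),atz(W2,*k(720,405),.015))
    o=bot.get_obs(); print(o['eef_pos'].round(4))
    snap('side','s3');snap('top','t3'); 
    big('s3','s3b',200,160,300,255,6); big('t3','t3b',215,190,345,270,6)
    a=cv2.imread('pics/s3b.png');b=cv2.imread('pics/t3b.png');m=np.zeros((600,800,3),np.uint8)
    b=b[:,330:]; m[:570,:400]=a[:570,:400]; m[:b.shape[0],400:400+b.shape[1]]=b[:,:400]; cv2.imwrite('pics/m3.png',m)
E
python3 fit.py
```

```text
t: 6.0
eef_pos: [0.4265, -0.0499, 0.0749]
tool_rot: [0.001, 0.059, 0.998, 0.0]
contact_force: [0.1, 0.1, -0.9]
gripper_width: 0.406
grasp_force: 60.4
rack [ 0.6175  0.0213 -0.1114]
[[-0.0, -0.7], [0.5, -1.6], [2.4, 0.2], [-0.1, 0.7], [0.3, 0.0], [-1.6, 0.5], [-0.2, -0.9], [-1.3, 0.7], [-5.2, 0.0], [0.3, -0.0], [-5.2, 0.0], [0.3, -0.0], [4.7, 0.9], [4.7, 0.9]]
neck [ 0.5374 -0.0654  0.083 ]
[0.54971804 0.17078295 0.015     ] [0.71696492 0.14551616 0.015     ] -0.14994096402479054 [0.54620306 0.15951238 0.015     ]
[ 0.4265 -0.0499  0.0749]
```

View pics/m3.png

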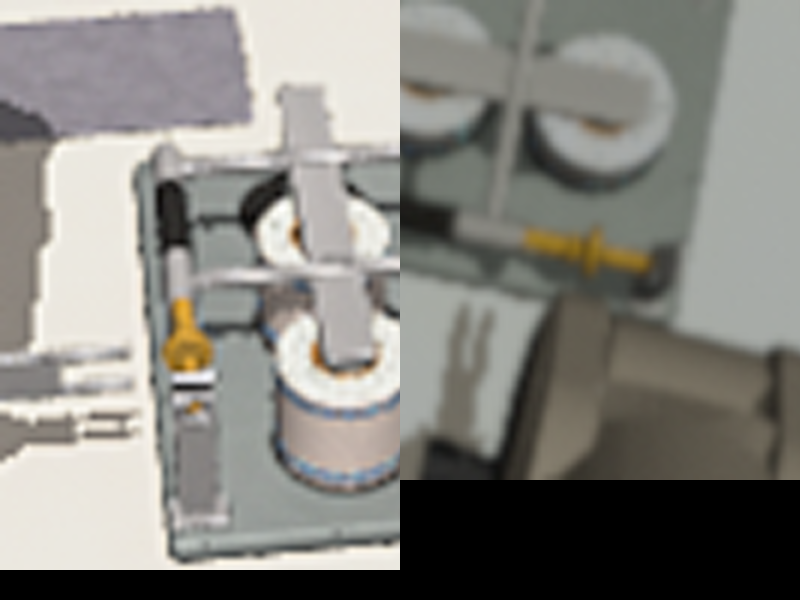

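The side crop shows the fork tips at (130,352) and (130,383), so the slot middle is at about (130,367). The flange is at (185,350) and the lug top at (193,380). In the top crop the flange is at (595,250), the bar end near (655,262) and the lug at (660,270). I'll check these against model projections.

Run:
```python
from fit import *
S3=load('s3');T3=load('t3')
for p in ([.6183,.0223,-.1186],[.6175,.0213,-.1114]):
    for n,l in dict(flange=(-70,-80.5,83),neck=(-70,-95,83),lugtop=(-70,-117,107),lugmouth=(-70,-112,83),sleeveL=(-70,25,83),sleeveR=(-70,-25,83),armL=(-70,40,83),armR=(-70,-40,83)).items():
        a=proj(S3,w(p,l))[0];b=proj(T3,w(p,l))[0]; print(n,'m3 side',((a-[200,160])*6).round(),'m3 top',((b-[215,190])*6+[70,0]).round())
e=bot.get_obs()['eef_pos']; yaw=-.117
ax=np.array([np.cos(yaw),np.sin(yaw),0])
for dz in (.0093+.0095,.0093-.0095): print('tips',((proj(S3,e+ax*.0896+[0,0,dz])[0]-[200,160])*6).round())
for l in ((.0896,.0093),): print('slot mid at tip',((proj(S3,e+ax*.0896+[0,0,.0093])[0]-[200,160])*6).round(1))
```

```text
flange m3 side [181. 341.] m3 top [580. 248.]
neck m3 side [184. 364.] m3 top [613. 255.]
lugtop m3 side [186. 359.] m3 top [670. 257.]
lugmouth m3 side [187. 392.] m3 top [651. 263.]
sleeveL m3 side [163. 186.] m3 top [343. 199.]
sleeveR m3 side [171. 256.] m3 top [455. 222.]
armL m3 side [161. 166.] m3 top [310. 192.]
armR m3 side [174. 278.] m3 top [489. 229.]
flange m3 side [181. 343.] m3 top [584. 249.]
neck m3 side [184. 366.] m3 top [616. 255.]
lugtop m3 side [187. 362.] m3 top [673. 258.]
lugmouth m3 side [187. 394.] m3 top [655. 263.]
sleeveL m3 side [162. 188.] m3 top [347. 202.]
sleeveR m3 side [170. 259.] m3 top [459. 224.]
armL m3 side [159. 168.] m3 top [313. 195.]
armR m3 side [173. 281.] m3 top [492. 231.]
tips [131. 348.]
tips [133. 380.]
slot mid at tip [132.  364.4]
```

```bash
python3 -m jog '[[0,-0.4,0,0],[0,-0.8,0,0],[0,-0.8,0,0],[-0.5,-0.8,0,0],[-1,-0.8,0,0],[-1.5,-0.8,0,0],[-2,-0.8,0,0],[-2.5,-0.8,0,0],[-3,-0.8,0,0],[-3.5,-0.8,0,0],[-3.7,-0.8,0,0],[-3.7,-0.8,0,0],[-3.7,-0.8,0,0]]';python3 - <<'E'
from h import *
snap('side','s4');snap('top','t4'); 
big('s4','s4b',200,190,266,260,8); big('t4','t4b',270,205,345,260,8)
a=cv2.imread('pics/s4b.png')[:,:];b=cv2.imread('pics/t4b.png')[:,:270];m=np.zeros((560,800,3),np.uint8)
m[:560,:528]=a; m[:440,530:]=b; cv2.imwrite('pics/m4.png',m)
E
```

```text
t: 7.18
eef_pos: [0.4614, -0.0626, 0.0742]
tool_rot: [-0.0, 0.059, 0.998, -0.0]
contact_force: [-0.3, -0.7, -0.9]
gripper_width: 0.412
grasp_force: 60.4
```

View pics/m4.png

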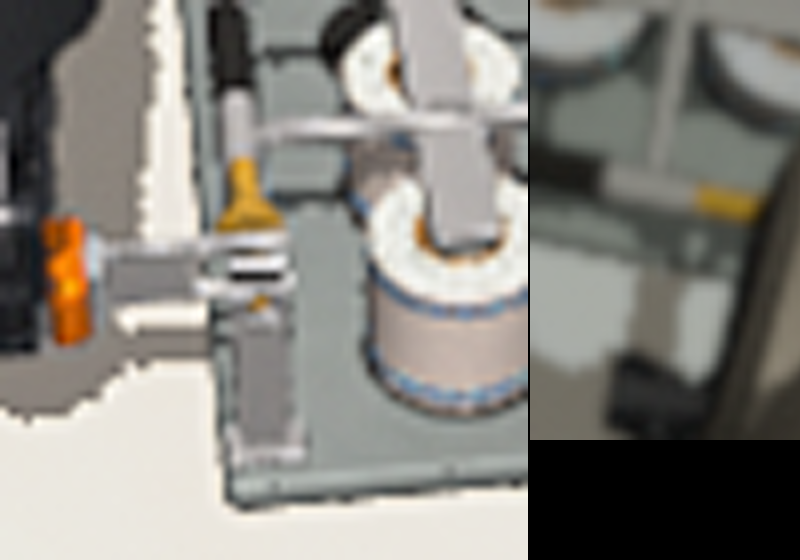

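The side crop shows the prongs straddling the neck, with the upper prong at (240,240) just in front of the flange, and no contact force. Next I push sideways.

```bash
python3 -m jog '[[0,0.4,0,0],[0,0.7,0,0],[0,0.7,0,0],[0,0.7,0,0]]';python3 -m jog '[[0,0.3,0,0],[0,0.5,0,0],[0,0.5,0,0],[0,0.5,0,0]]';python3 -m jog '[[0,0.3,0,0],[0,0.5,0,0],[0,0.5,0,0],[0,0.5,0,0]]'; python3 -m jog '[[0,0.2,0,0],[0,0.4,0,0],[0,0.4,0,0],[0,0.4,0,0]]'
```

```text
t: 7.62
eef_pos: [0.4624, -0.0552, 0.0743]
tool_rot: [0.0, 0.059, 0.998, 0.0]
contact_force: [0.1, 0.6, -1.1]
gripper_width: 0.41
grasp_force: 60.4
t: 7.95
eef_pos: [0.4628, -0.0511, 0.0743]
tool_rot: [-0.0, 0.06, 0.998, -0.0]
contact_force: [-0.6, -2.4, 0.3]
gripper_width: 0.412
grasp_force: 60.4
t: 8.28
eef_pos: [0.4635, -0.0458, 0.0743]
tool_rot: [-0.0, 0.059, 0.998, -0.0]
contact_force: [-1.1, -3.7, -1.5]
gripper_width: 0.41
grasp_force: 60.3
t: 8.62
eef_pos: [0.4639, -0.0418, 0.0743]
tool_rot: [-0.0, 0.059, 0.998, -0.0]
contact_force: [-0.6, -3.6, -0.9]
gripper_width: 0.409
grasp_force: 60.3
```

```bash
python3 -m jog '[[0,0.1,0,0],[0,0.2,0,0],[0,0.2,0,0],[0,0.2,0,0]]';python3 -m jog '[[0,0,-0.3,0],[0,0,-0.6,0],[0,0,-0.9,0],[-0.05,0,-1.2,0],[-0.05,0,-1.2,0],[-0.05,0,-1.2,0]]'
```

```text
t: 8.95
eef_pos: [0.4642, -0.0398, 0.0743]
tool_rot: [-0.0, 0.059, 0.998, -0.0]
contact_force: [-1.2, -4.7, -1.3]
gripper_width: 0.41
grasp_force: 60.3
t: 9.45
eef_pos: [0.4646, -0.0398, 0.0865]
tool_rot: [-0.0, 0.059, 0.998, 0.0]
contact_force: [-1.8, -3.7, -1.1]
gripper_width: 0.41
grasp_force: 60.3
```

```bash
python3 -m jog '[[0,0,-0.4,0],[-0.1,0,-0.8,0],[-0.1,0,-1.2,0],[-0.2,0,-1.6,0],[-0.3,0,-2,0],[-0.4,0,-2.4,0],[-0.5,0,-2.8,0],[-0.7,0,-3.2,0],[-0.8,0,-3.6,0],[-0.9,0,-4,0],[-0.9,0,-4,0],[-0.9,0,-4,0]]';python3 - <<'E'
from h import *
snap('side','s5');big('s5','s5b',190,160,290,260,6)
E
```

```text
t: 10.45
eef_pos: [0.4744, -0.0409, 0.1268]
tool_rot: [0.001, 0.059, 0.998, 0.0]
contact_force: [-1.7, -3.6, -1.0]
gripper_width: 0.41
grasp_force: 60.5
```

View pics/s5b.png

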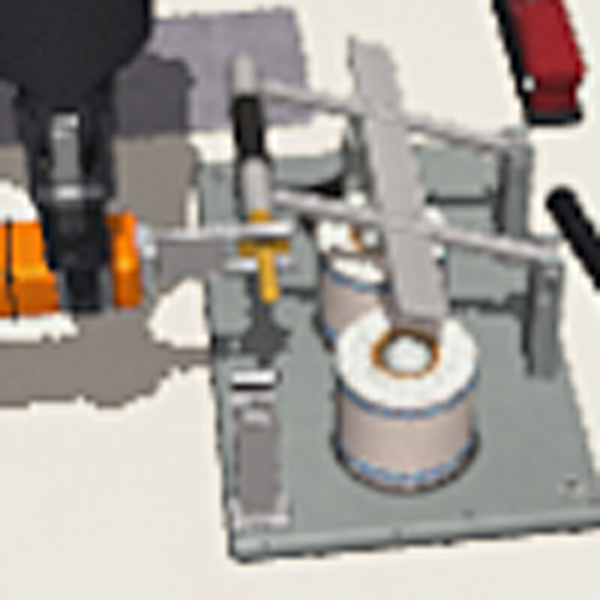

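The side crop shows the bail about 20° up, with the lower prong under the bar at (260,250) and the lug free at (255,385). I ease the fork off the flange and then follow the arc back.

```bash
python3 -m jog '[[0,-0.5,0,0],[0,-1,0,0],[0,-1.5,0,0],[-0.4,-1.6,-1,0],[-1,-1.6,-2,0],[-1.6,-1.6,-3,0],[-2.4,-1.6,-4,0],[-3.4,-1.6,-4.9,0],[-4.5,-1.6,-5.7,0],[-5.6,-1.6,-6.5,0],[-6.8,-1.6,-7.1,0],[-8,-1.6,-7.7,0],[-9.2,-1.6,-8.15,0],[-10.5,-1.6,-8.5,0],[-11.7,-1.6,-8.8,0],[-13,-1.6,-8.95,0],[-14.2,-1.6,-9,0],[-14.2,-1.6,-9,0],[-14.2,-1.6,-9,0]]'
```

```text
t: 12.08
eef_pos: [0.613, -0.0732, 0.2159]
tool_rot: [-0.0, 0.059, 0.998, 0.0]
contact_force: [-0.6, 0.7, -1.2]
gripper_width: 0.407
grasp_force: 60.7
```

```bash
python3 -m jog '[[-1,0,0.1,0],[-1.8,0,0.2,0],[-2.5,0,0.3,0],[-2.8,0,0.4,0],[-2.8,0,0.4,0],[-2.8,0,0.4,0]]';python3 - <<'E'
from h import *
snap('side','s6');big('s6','s6b',170,100,320,260,3.75)
E
```

```text
t: 12.58
eef_pos: [0.6407, -0.0769, 0.212]
tool_rot: [-0.0, 0.059, 0.998, -0.0]
contact_force: [0.5, 0.4, -0.6]
gripper_width: 0.411
grasp_force: 60.7
```

View pics/s6b.png

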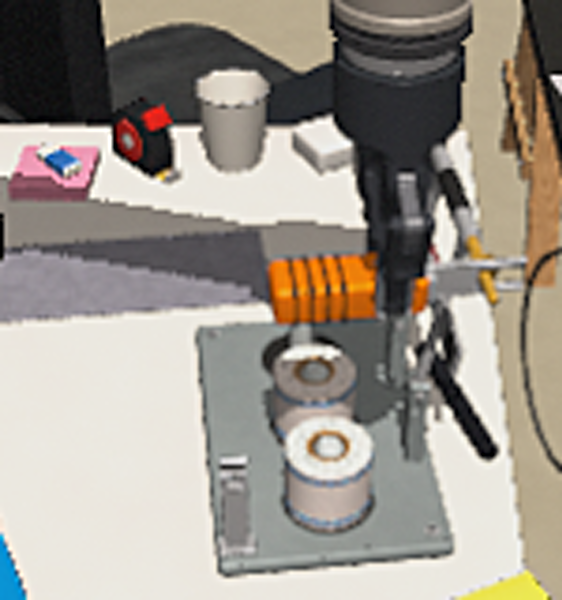

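The side crop shows the bail swung back beyond upright with the neck at (485,265) in the slot. Both rolls are now uncovered. I push on gently to the stop.

```bash
python3 -m jog '[[-0.2,0,0.05,0],[-0.4,0,0.1,0],[-0.5,0,0.1,0],[-0.5,0,0.1,0]]'; python3 -m jog '[[-0.2,0,0.05,0],[-0.3,0,0.1,0],[-0.3,0,0.1,0],[-0.3,0,0.1,0]]'; python3 -m jog '[[-0.2,0,0.05,0],[-0.3,0,0.1,0],[-0.3,0,0.1,0],[-0.3,0,0.1,0]]'
```

```text
t: 12.97
eef_pos: [0.6456, -0.0776, 0.2112]
tool_rot: [-0.0, 0.059, 0.998, -0.0]
contact_force: [-0.9, -0.1, -1.4]
gripper_width: 0.408
grasp_force: 60.7
t: 13.3
eef_pos: [0.6478, -0.0778, 0.21]
tool_rot: [-0.001, 0.059, 0.998, 0.0]
contact_force: [-4.1, 0.6, -0.5]
gripper_width: 0.407
grasp_force: 60.9
t: 13.63
eef_pos: [0.6484, -0.0779, 0.2088]
tool_rot: [-0.003, 0.059, 0.998, 0.0]
contact_force: [-14.0, 1.5, 5.9]
gripper_width: 0.409
grasp_force: 61.6
```

```bash
python3 -m jog '[[1,0,-0.2,0],[2,0,-0.2,0],[4,0,-0.2,0],[6,0,-0.2,0],[8,0,-0.2,0],[9,3,-0.2,0],[10,6,-0.2,0],[11.2,10,-0.2,0],[12.4,14,-0.2,0],[13.6,18,-0.2,0.05],[14.8,22,-0.2,0.1],[16,26,0,0.162],[17,29,3,0.162],[18,31.2,6,0.162],[18,31.2,9,0.162],[18,31.2,12,0.162],[18,31.2,14,0.162],[18,31.2,15.5,0.162],[18,31.2,15.5,0.162],[18,31.2,15.5,0.162]]'
python3 - <<'E'
from h import *
print(shift([.5055,.2535,.0083]))
E
```

```text
t: 15.3
eef_pos: [0.5101, 0.253, 0.0542]
tool_rot: [0.0, 0.14, 0.99, -0.0]
contact_force: [-0.5, -0.3, -0.4]
gripper_width: 0.412
grasp_force: 60.7
[ 0.46 -0.07  4.59]
```

```bash
python3 -m jog '[[0.2,0,1.5,0],[0.3,0,3,0],[0.3,0,4,0],[0.3,0,4.3,0],[0.3,0,4.3,0]]'; python3 -m jog '[[0,0,0.1,0],[0,0,0.2,0],[0,0,0.2,0]]'
```

```text
t: 15.72
eef_pos: [0.5073, 0.2538, 0.0115]
tool_rot: [0.0, 0.14, 0.99, 0.0]
contact_force: [0.2, 0.6, -1.4]
gripper_width: 0.408
grasp_force: 60.7
t: 15.97
eef_pos: [0.5074, 0.254, 0.0099]
tool_rot: [0.0, 0.14, 0.99, 0.0]
contact_force: [0.2, 0.0, -1.4]
gripper_width: 0.409
grasp_force: 60.7
```

```bash
python3 -m jog '[[0,0,0.1,0],[0,0,0.15,0],[0,0,0.15,0]]'; python3 -m jog '[[0,0,0,0],[0,0,0,0],[0,0,0,0],[0,0,0,0],[0,0,0,0],[0,0,0,0],[0,0,-2,0],[0,0,-5,0],[0,0,-9,0],[0,0,-13,0],[0,0,-17,0],[0,0,-20,0],[0,0,-20,0]]' -1;  python3 - <<'E'
from h import *
p=np.load('rack.npy'); print(p); T=snap('top','t7');S=snap('side','s7')
big('t7','t7b',90,130,420,310,2.4); 
# roll axis (spindle top disc): bright dots from depth
for c,n in ((T,'t'),(S,'s')):
    X=cloud(c);x,y,z=X[...,0],X[...,1],X[...,2]
    for l in ((0,0),(0,-.08)):
        cx=p[0]+np.cos(p[2])*l[0]-np.sin(p[2])*l[1];cy=p[1]+np.sin(p[2])*l[0]+np.cos(p[2])*l[1]
        m=(np.hypot(x-cx,y-cy)<.042)&(z>.06)&(z<.08); r=cv2.minEnclosingCircle((X[m][:,:2]*1000).astype(np.float32)); print(n,(cx,cy),m.sum(),np.round(r[0],1),r[1],z[m].mean())
E
```

```text
t: 16.22
eef_pos: [0.5071, 0.2539, 0.008]
tool_rot: [0.0, 0.14, 0.99, 0.0]
contact_force: [0.5, 1.2, 0.2]
gripper_width: 0.41
grasp_force: 60.9
t: 17.3
eef_pos: [0.5104, 0.2554, 0.2147]
tool_rot: [0.004, 0.14, 0.99, 0.004]
contact_force: [1.0, -0.1, 1.7]
gripper_width: 1.002
grasp_force: 0.0
[ 0.61752213  0.02126902 -0.11144463]
t (np.float64(0.617522134804342), np.float64(0.021269018957546)) 391 [619.3  23.7] 30.973602294921875 0.06945537153795622
t (np.float64(0.6086250076721561), np.float64(-0.05823469874668291)) 392 [610.  -56.2] 31.126426696777344 0.0693035389191701
s (np.float64(0.617522134804342), np.float64(0.021269018957546)) 297 [619.5  17.6] 32.24801254272461 0.06910301543361733
s (np.float64(0.6086250076721561), np.float64(-0.05823469874668291)) 351 [609.3 -61.5] 31.828264236450195 0.06907161894781837
```

View pics/t7b.png

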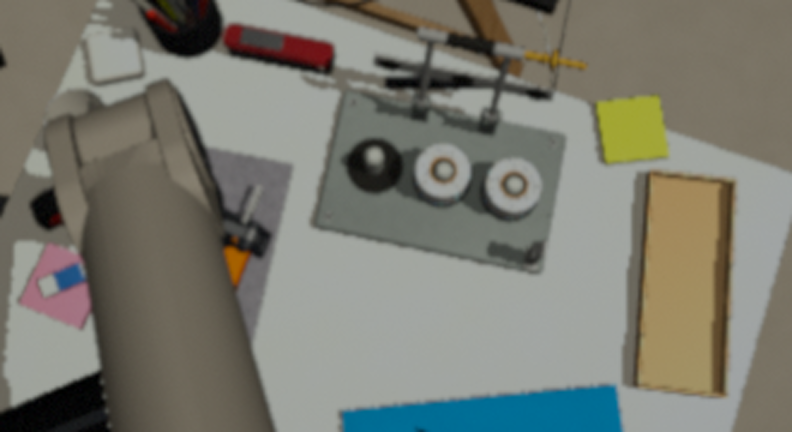

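The top picture shows the fork back on the mat, the bail laid back, rolls at (441,172) and (513,186), a bare spindle at (375,160) and the tray centred at (685,285). Next is the right-hand roll.

```bash
python3 -m jog '[[-1,-2,0,0.12],[-3,-5,0,0.24],[-5,-8,0,0.36],[-7,-11,0,0.48],[-9,-14,0,0.6],[-11,-17,0,0.72],[-13,-20,0,0.84],[-15,-23,0,0.96],[-17,-26,0,1.08],[-18.2,-27.4,1,1.2],[-18.2,-27.4,3,1.32],[-18.2,-27.4,4,1.407],[-18.2,-27.4,4,1.407],[-18.2,-27.4,4,1.407],[-18.2,-27.4,4,1.407]]'
python3 - <<'E'
from h import *
o=bot.get_obs(); print(shift([.609,-.0585,.030]),tr(o).round(3).tolist(),o['q'].round(2))
W=snap('wrist','w8'); a=cv2.imread('pics/w8.png'); 
X=cloud(W);x,y,z=X[...,0],X[...,1],X[...,2]
for cx,cy in ((.609,-.0585),(.6183,.0208)):
    m=(np.hypot(x-cx,y-cy)<.042)&(z>.062)&(z<.08); r=cv2.minEnclosingCircle((X[m][:,:2]*1000).astype(np.float32)); print(m.sum(),np.round(r[0],1),r[1],z[m].mean())
E
```

```text
t: 18.65
eef_pos: [0.6056, -0.0598, 0.1675]
tool_rot: [-0.0, 0.746, 0.666, -0.0]
contact_force: [0.3, 0.8, -0.1]
gripper_width: 0.999
grasp_force: 0.0
[ 0.17  0.33 13.75] [[0.114, 0.994, -0.001], [0.994, -0.114, -0.0], [-0.0, -0.001, -1.0]] [-0.5   0.51  0.68  1.82 -0.38  0.95  0.23]
4321 [609.7 -57.9] 31.26288414001465 0.0696351563608652
5443 [619.7  21.8] 31.095712661743164 0.07002351666752887
```

```bash
python3 -m jog '[[0.2,0.35,2,0],[0.2,0.35,5,0],[0.2,0.35,8,0],[0.2,0.35,10.5,0],[0.2,0.35,12.5,0],[0.2,0.35,13.5,0],[0.2,0.35,13.7,0],[0.2,0.35,13.7,0]]' && python3 -m jog '[[0,0,0,0],[0,0,0,0],[0,0,0,0],[0,0,0,0],[0,0,0,0],[0,0,0,0]]' 1 35
```

```text
t: 19.37
eef_pos: [0.6099, -0.0584, 0.0312]
tool_rot: [0.0, 0.747, 0.665, 0.0]
contact_force: [0.1, -0.3, 0.3]
gripper_width: 0.995
grasp_force: 0.0
t: 19.87
eef_pos: [0.6106, -0.0585, 0.0326]
tool_rot: [0.001, 0.747, 0.665, 0.001]
contact_force: [-1.0, -0.6, 4.7]
gripper_width: 0.706
grasp_force: 37.5
```

```bash
python3 -m jog '[[0,0,-1,0],[0,0,-2,0],[0,0,-3.5,0],[0,0,-5,0],[0,0,-7,0],[0,0,-9,0],[0,0,-11,0],[0,0,-11,0],[0,0,-11,0]]'
cat > tray.py <<'E'
from h import *
import sys
for n in ('top','side'):
    c=snap(n,n+sys.argv[1]); X=cloud(c); hsv=cv2.cvtColor(c['pixels'],cv2.COLOR_RGB2HSV);x,y,z=X[...,0],X[...,1],X[...,2]
    m=(hsv[...,1]>70)&(hsv[...,0]<22)&(x>.3)&(x<.8)&(y>-.45)&(y<-.13)&(z<.04)&(z>-.02)
    r=cv2.minAreaRect((X[m][:,:2]*1000).astype(np.float32)); print(n,m.sum(),np.round(r[0],1),np.round(r[1],1),round(r[2],1))
    m=(hsv[...,1]>180)&(hsv[...,0]<22)&(hsv[...,0]>6)&(hsv[...,2]>120)&(x>.4)&(x<.75)&(y>.02)&(y<.4)&(z>.01); r=cv2.minAreaRect((X[m][:,:2]*1000).astype(np.float32)); print('fork',m.sum(),np.round(r[0],1),np.round(r[1],1),round(r[2],1))
o=bot.get_obs(); print(o['eef_pos'].round(4))
E
python3 tray.py 9
```

```text
t: 20.62
eef_pos: [0.6104, -0.0584, 0.1426]
tool_rot: [0.001, 0.747, 0.665, 0.001]
contact_force: [0.6, -0.7, -2.6]
gripper_width: 0.707
grasp_force: 38.8
top 2964 [ 524.3 -262.7] [100.3 247.9] 88.3
fork 424 [481.1 261.3] [34.8 94.3] 72.9
side 4638 [ 509.9 -259.7] [119.5 293.7] 88.0
fork 289 [482.2 254.9] [36.  96.3] 75.5
[ 0.609  -0.058   0.1404]
```

```bash
python3 -m jog '[[-2,0,0,0],[-5,-0.1,0,0],[-8,-0.2,0,0],[-11,-0.3,0,0],[-14,-0.4,0,0],[-17,-0.5,0,0],[-19.5,-0.5,0,0],[-21,-0.5,0,0],[-21,-0.5,2,0],[-21,-0.5,4,0],[-21,-0.5,6,0],[-21,-0.5,8,0],[-21,-0.5,9.5,0],[-21,-0.5,10.5,0],[-21,-0.5,10.5,0],[-21,-0.5,10.5,0]]'
python3 - <<'E'
from h import *
print(shift([.5795,-.2666,.0225]))
E
```

```text
t: 22.05
eef_pos: [0.5798, -0.2664, 0.0354]
tool_rot: [-0.0, 0.747, 0.664, -0.0]
contact_force: [0.5, -0.3, -1.8]
gripper_width: 0.708
grasp_force: 38.6
[-0.02 -0.02  1.29]
```

```bash
python3 -m jog '[[0,0,0.4,0],[0,0,0.8,0],[0,0,1.1,0],[0,0,1.1,0]]'; python3 -m jog '[[0,0,0.1,0],[0,0,0.2,0],[0,0,0.2,0]]'; python3 -m jog '[[0,0,0.1,0],[0,0,0.15,0],[0,0,0.15,0]]'
```

```text
t: 22.38
eef_pos: [0.58, -0.2662, 0.0246]
tool_rot: [-0.0, 0.747, 0.665, 0.0]
contact_force: [0.6, -0.2, -1.5]
gripper_width: 0.705
grasp_force: 38.6
t: 22.63
eef_pos: [0.5801, -0.2664, 0.0228]
tool_rot: [0.0, 0.747, 0.665, 0.0]
contact_force: [0.0, 0.1, -0.6]
gripper_width: 0.706
grasp_force: 38.6
t: 22.88
eef_pos: [0.5802, -0.2664, 0.0217]
tool_rot: [0.0, 0.747, 0.665, 0.0]
contact_force: [-1.2, 1.0, 2.6]
gripper_width: 0.705
grasp_force: 38.9
```

```bash
python3 -m jog '[[0,0,0,0],[0,0,0,0],[0,0,0,0],[0,0,0,0],[0,0,-1,0],[0,0,-3,0],[0,0,-7,0],[0,0,-11,0],[0,0,-14.5,0],[3,0,-14.5,0],[6,0.1,-14.5,0],[10,0.2,-14.5,0],[14,0.3,-14.5,0],[18,0.4,-14.5,0],[22,0.5,-14.5,0],[26,0.6,-14.5,0],[29.1,0.6,-14.5,0],[29.1,0.6,-14.5,0],[29.1,0.6,-14.5,0],[29.1,0.6,-14.5,0]]' -0.75; python3 -m jog '[[0,0,1,0],[0,0,1,0]]' -1;  python3 - <<'E'
from h import *
print(shift([.6195,.0215,.031]))
E
```

```text
t: 24.55
eef_pos: [0.6199, 0.0212, 0.1669]
tool_rot: [0.0, 0.747, 0.664, -0.0]
contact_force: [-0.2, -0.5, 0.2]
gripper_width: 0.873
grasp_force: 0.0
t: 24.72
eef_pos: [0.6189, 0.0201, 0.1549]
tool_rot: [-0.0, 0.748, 0.664, -0.001]
contact_force: [-1.0, 0.2, 0.1]
gripper_width: 0.999
grasp_force: 0.0
[ 0.16  0.07 12.39]
```

```bash
python3 -m jog '[[0.1,0,2,0],[0.1,0,5,0],[0.1,0,8,0],[0.1,0,10.5,0],[0.1,0,12,0],[0.1,0,12.4,0],[0.1,0,12.4,0],[0.1,0,12.4,0]]' && python3 -m jog '[[0,0,0,0],[0,0,0,0],[0,0,0,0],[0,0,0,0],[0,0,0,0],[0,0,0,0]]' 1 35 && python3 -m jog '[[0,0,-1,0],[0,0,-2,0],[0,0,-3.5,0],[0,0,-5,0],[0,0,-7,0],[0,0,-9,0],[0,0,-11,0],[0,0,-11,0],[0,0,-11,0]]'; python3 tray.py 10
python3 - <<'E'
from h import *
big('top10','t10b',90,130,420,310,2.4)
E
```

```text
t: 25.38
eef_pos: [0.6209, 0.0223, 0.0333]
tool_rot: [0.001, 0.748, 0.664, 0.0]
contact_force: [0.4, 0.2, 1.5]
gripper_width: 0.999
grasp_force: 0.0
t: 25.88
eef_pos: [0.6211, 0.0229, 0.0342]
tool_rot: [0.0, 0.747, 0.664, 0.001]
contact_force: [-1.9, 0.4, 6.3]
gripper_width: 0.731
grasp_force: 37.2
t: 26.63
eef_pos: [0.6211, 0.023, 0.1443]
tool_rot: [0.001, 0.747, 0.665, 0.002]
contact_force: [0.3, 0.2, -1.5]
gripper_width: 0.724
grasp_force: 38.5
top 2502 [ 524.5 -263.3] [101.1 248.2] 88.3
fork 445 [481.7 262.9] [36.5 94.2] 74.3
side 3893 [ 509.8 -259.5] [120.4 293.5] 88.3
fork 288 [481.8 254.8] [35.9 96.1] 74.1
[0.6196 0.0232 0.1421]
```

View pics/t10b.png

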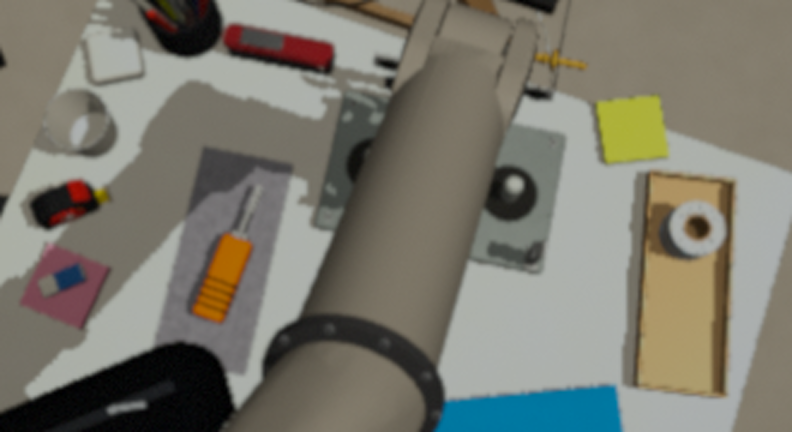

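The top picture shows the first roll standing in the tray at (695,228), the fork on its mat, and the tray in place. I'll place the second roll in the same way.

```bash
python3 -m jog '[[-2,-0.7,0,0],[-5,-1.9,0,0],[-8,-3.1,0,0],[-11,-4.3,0,0],[-14,-5.4,0,0],[-17,-6.6,0,0],[-20,-7.8,0,0],[-23,-9,0,0],[-26,-10.1,0,0],[-29,-11.2,0,0],[-30.2,-11.7,0,0],[-30.2,-11.7,2,0],[-30.2,-11.7,4,0],[-30.2,-11.7,6,0],[-30.2,-11.7,8,0],[-30.2,-11.7,9.5,0],[-30.2,-11.7,10.5,0],[-30.2,-11.7,10.5,0],[-30.2,-11.7,10.5,0]]'
python3 - <<'E'
from h import *
print(shift([.4695,-.264,.0235]))
E
```

```text
t: 28.32
eef_pos: [0.4683, -0.2631, 0.0369]
tool_rot: [-0.001, 0.747, 0.665, -0.0]
contact_force: [-0.2, -0.1, -0.1]
gripper_width: 0.725
grasp_force: 38.5
[-0.07  0.13  1.34]
```

```bash
python3 -m jog '[[0,0,0.4,0],[0,0,0.8,0],[0,0,1.1,0],[0,0,1.1,0]]'; python3 -m jog '[[0,0,0.1,0],[0,0,0.2,0],[0,0,0.2,0]]'; python3 -m jog '[[0,0,0.1,0],[0,0,0.15,0],[0,0,0.15,0]]'
```

```text
t: 28.65
eef_pos: [0.4686, -0.2631, 0.0261]
tool_rot: [-0.0, 0.747, 0.665, 0.0]
contact_force: [1.3, -0.0, -0.7]
gripper_width: 0.73
grasp_force: 38.5
t: 28.9
eef_pos: [0.4687, -0.2633, 0.0243]
tool_rot: [0.0, 0.747, 0.665, 0.0]
contact_force: [0.0, 0.0, -1.8]
gripper_width: 0.726
grasp_force: 38.5
t: 29.15
eef_pos: [0.4688, -0.2634, 0.0232]
tool_rot: [0.0, 0.747, 0.664, 0.0]
contact_force: [-1.7, 1.0, 4.7]
gripper_width: 0.725
grasp_force: 38.8
```

```bash
python3 -m jog '[[0,0,0,0],[0,0,0,0],[0,0,0,0],[0,0,0,0],[0,0,-1,0],[0,0,-3,0],[0,0,-7,0],[0,0,-11,0],[0,0,-15,0],[0,0,-19,0],[0,0,-23,0],[0,0,-27,0],[0,0,-29,0],[3,2,-29,0],[6,4.4,-29,0],[9,6.6,-29,0],[12,8.8,-29,0],[15,11,-29,0],[18,13.2,-29,0],[21,15.4,-29,0]]' -0.75; python3 -m jog '[[3,2.2,0,0],[6,4.4,0,0],[9,6.5,0,0],[9,6.5,0,0],[9,6.5,0,0],[9,6.5,0,0]]' 0.2; python3 tray.py 11
python3 - <<'E'
from h import *
W=snap('wrist','w11')
a=cv2.imread('pics/w11.png'); b=cv2.imread('pics/top11.png')[130:310,180:420]
m=np.zeros((384,800,3),np.uint8); m[:,:480]=cv2.resize(a,(480,384))[:, :]; b=cv2.resize(b,(320,240)); m[:240,480:]=b
c=cv2.imread('pics/side11.png')[150:340,180:320]; m[240:,480:676]=cv2.resize(c,None,fx=.75,fy=.75)[:144,:196] if False else cv2.resize(c,(196,144))
cv2.imwrite('pics/m11.png',m)
E
```

```text
t: 30.82
eef_pos: [0.6467, -0.0714, 0.3135]
tool_rot: [-0.0, 0.747, 0.664, 0.0]
contact_force: [-0.1, 0.0, 0.1]
gripper_width: 0.875
grasp_force: 0.0
t: 31.32
eef_pos: [0.7206, 0.0081, 0.3131]
tool_rot: [0.0, 0.748, 0.664, -0.001]
contact_force: [-1.3, -0.4, 0.1]
gripper_width: 0.399
grasp_force: 0.0
top 2091 [ 524.5 -262.3] [100.1 248.1] 88.7
fork 435 [486.4 286.5] [35.2 95.8] 82.6
side 3076 [ 509.6 -259.1] [121.4 293.9] 88.0
fork 285 [486.3 280. ] [36.3 94.5] 80.7
[0.7204 0.0069 0.3136]
```

View pics/m11.png

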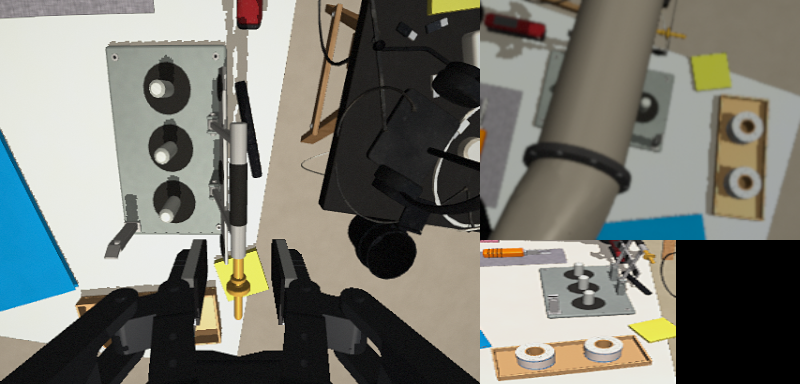

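The wrist view shows the sleeve's middle at (238,195), and both rolls stand in the tray. The fork has been knocked about 25 mm to +y, so I'll check it against the mat later. First I locate the sleeve.

Run:
```python
from h import *
W=load('w11'); s=512/480
for v in (168,195,222): print(dep(W,238*s,v).round(4), atz(W,238*s,v,.222).round(4))
o=bot.get_obs(); print(o['eef_pos'].round(4)); c=dep(W,238*s,195); c[2]-=.008
print(shift([c[0],c[1],c[2]-.019]))
# mat outline & fork
T=load('top11')
hsv=cv2.cvtColor(T['pixels'],cv2.COLOR_RGB2HSV); X=cloud(T)
T0=load('top0'); X=cloud(T0); h=cv2.cvtColor(T0['pixels'],cv2.COLOR_RGB2HSV)
m=(X[...,2]<.02)&(X[...,0]>.3)&(X[...,0]<.7)&(X[...,1]>.12)&(X[...,1]<.4)&(h[...,2]<130)&(h[...,2]>70)&(h[...,1]<60)
m=cv2.morphologyEx(m.astype(np.uint8),cv2.MORPH_OPEN,np.ones((3,3)))>0
r=cv2.minAreaRect((X[m][:,:2]*1000).astype(np.float32)); print('mat',r)
```

```text
[0.7238 0.0305 0.2265] [0.7236 0.0294 0.222 ]
[0.7212 0.0095 0.2265] [0.721 0.008 0.222]
[ 0.7185 -0.0126  0.2265] [ 0.7182 -0.0146  0.222 ]
[0.7204 0.007  0.3136]
[ 0.27  0.04 11.41]
mat ((543.61376953125, 221.15533447265625), (196.11026000976562, 330.5204772949219), 83.79634857177734)
```

```bash
python3 -m jog '[[0.2,0.05,3,0],[0.25,0.05,6,0],[0.25,0.05,9,0],[0.25,0.05,10.5,0],[0.25,0.05,11.3,0],[0.25,0.05,11.3,0],[0.25,0.05,11.3,0]]'; python3 -m jog '[[0,0,0,0],[0,0,0,0],[0,0,0,0],[0,0,0,0],[0,0,0,0]]' 1 25
```

```text
t: 32.05
eef_pos: [0.7222, 0.0107, 0.2009]
tool_rot: [0.0, 0.748, 0.664, 0.0]
contact_force: [-0.3, 0.2, -0.8]
gripper_width: 0.396
grasp_force: 0.0
t: 32.47
eef_pos: [0.7204, 0.0112, 0.2019]
tool_rot: [-0.001, 0.747, 0.664, -0.001]
contact_force: [-10.4, -0.6, 8.3]
gripper_width: 0.154
grasp_force: 24.9
```

```bash
python3 -m jog '[[0,-1,-0.2,0],[0,-2,-0.3,0],[0,-3.2,-0.35,0],[0,-4.4,-0.3,0],[0,-5.6,-0.15,0],[0,-6.8,0.1,0],[0,-7.9,0.5,0],[0,-9.1,0.95,0],[0,-9.1,0.95,0],[0,-9.1,0.95,0]]'
```

```text
t: 33.3
eef_pos: [0.6316, 0.022, 0.192]
tool_rot: [-0.0, 0.747, 0.664, 0.001]
contact_force: [-4.9, 0.1, 8.7]
gripper_width: 0.152
grasp_force: 26.6
```

```bash
python3 -m jog '[[0,-1.1,0.55,0],[0,-2.1,1.2,0],[0,-3.1,2,0],[0,-4,2.8,0],[0,-4.85,3.7,0],[0,-5.55,4.65,0],[0,-6.2,5.7,0],[0,-6.8,6.8,0],[0,-7.25,7.9,0],[0,-7.25,7.9,0],[0,-7.25,7.9,0]]';python3 - <<'E'
from h import *
snap('side','s12');big('s12','s12b',190,130,310,260,4.6)
E
```

```text
t: 34.22
eef_pos: [0.5595, 0.0307, 0.111]
tool_rot: [-0.0, 0.747, 0.665, -0.001]
contact_force: [-1.1, -0.3, -1.1]
gripper_width: 0.152
grasp_force: 28.4
```

View pics/s12b.png

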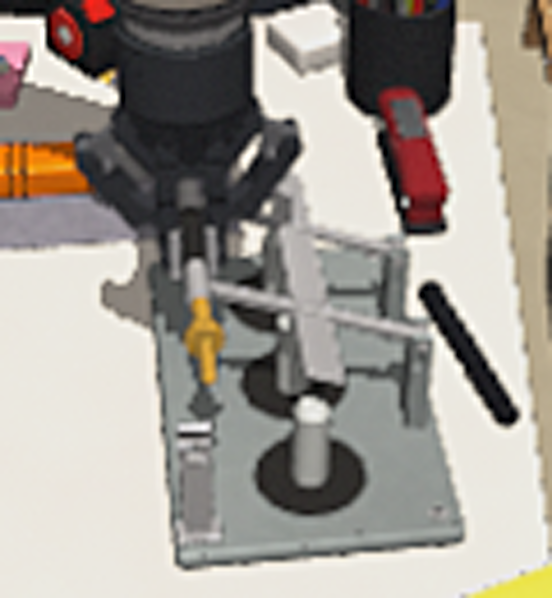

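The side crop shows the bail about 20° above closed, the bar at (207,360) aimed at the lug at (195,430), with the sleeve gripped. I now press it down.

```bash
python3 -m jog '[[0,0,0,0],[0,-0.2,0.5,0],[0,-0.35,1,0],[0,-0.5,1.5,0],[0,-0.6,2,0],[0,-0.6,2,0]]' 1 60; python3 -m jog '[[0,-0.08,0.5,0],[0,-0.14,1,0],[0,-0.18,1.4,0],[0,-0.18,1.4,0]]';  python3 -m jog '[[0,-0.03,0.3,0],[0,-0.05,0.6,0],[0,-0.06,0.9,0],[0,-0.06,0.9,0]]'
```

```text
t: 34.77
eef_pos: [0.5535, 0.0314, 0.0906]
tool_rot: [-0.0, 0.747, 0.665, 0.0]
contact_force: [-2.2, 2.0, 2.5]
gripper_width: 0.143
grasp_force: 59.5
t: 35.1
eef_pos: [0.551, 0.0317, 0.0763]
tool_rot: [-0.001, 0.747, 0.665, -0.001]
contact_force: [-3.0, 2.4, -0.5]
gripper_width: 0.143
grasp_force: 60.6
t: 35.43
eef_pos: [0.5501, 0.0318, 0.0677]
tool_rot: [-0.001, 0.747, 0.665, -0.001]
contact_force: [-3.1, 2.2, 0.4]
gripper_width: 0.144
grasp_force: 61.6
```

```bash
python3 -m jog '[[0,0,0.15,0],[0,0,0.3,0],[0,0,0.3,0],[0,0,0.3,0]]';python3 -m jog '[[0,0,0.15,0],[0,0,0.25,0],[0,0,0.25,0],[0,0,0.25,0]]'
python3 - <<'E'
from h import *
snap('side','s13');big('s13','s13b',200,160,300,260,5.5)
E
```

```text
t: 35.77
eef_pos: [0.55, 0.0319, 0.0647]
tool_rot: [-0.001, 0.747, 0.665, -0.001]
contact_force: [-5.6, 2.2, 0.9]
gripper_width: 0.143
grasp_force: 61.5
t: 36.1
eef_pos: [0.5499, 0.0319, 0.0621]
tool_rot: [-0.001, 0.747, 0.665, -0.001]
contact_force: [-5.3, 2.4, -0.3]
gripper_width: 0.142
grasp_force: 61.4
```

View pics/s13b.png

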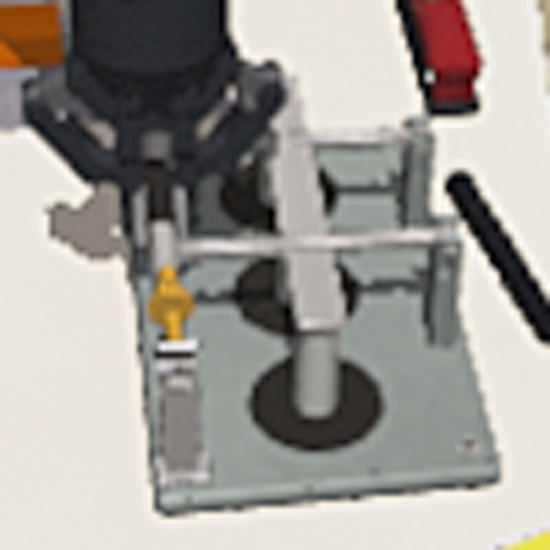

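The side crop shows the flange at (170,303), still pushed in and about 14 mm further from the lug at (178,350) than when locked. The bar isn't home yet, so I keep pressing.

```bash
for i in 1 2; do python3 -m jog '[[0,0,0.1,0],[0,0,0.2,0],[0,0,0.2,0],[0,0,0.2,0]]'; done
python3 - <<'E'
from h import *
snap('side','s14');T=snap('top','t14')
S=load('s14'); X=cloud(S); h=cv2.cvtColor(S['pixels'],cv2.COLOR_RGB2HSV)
for t in ('s5','s13','s14','side0'):
    S=load(t); X=cloud(S); h=cv2.cvtColor(S['pixels'],cv2.COLOR_RGB2HSV)
    m=(h[...,0]>17)&(h[...,0]<27)&(h[...,1]>140)&(h[...,2]>90)&(X[...,0]>.5)&(X[...,0]<.6)&(X[...,1]>-.12)&(X[...,1]<0)&(X[...,2]>.03)
    P=X[m]; v,u=np.nonzero(m); print(t,len(P),'v',v.min(),v.max(),'y',np.percentile(P[:,1],[2,98]).round(4),'z med',np.median(P[:,2]).round(4), np.percentile(P[:,2],95).round(4))
E
```

```text
t: 36.48
eef_pos: [0.5498, 0.0318, 0.0598]
tool_rot: [-0.001, 0.747, 0.665, -0.001]
contact_force: [-4.5, 2.1, -5.4]
gripper_width: 0.149
grasp_force: 60.8
t: 36.82
eef_pos: [0.5499, 0.0319, 0.0584]
tool_rot: [-0.001, 0.747, 0.665, -0.001]
contact_force: [-7.1, 2.3, 1.9]
gripper_width: 0.141
grasp_force: 61.6
s5 45 v 195 209 y [-0.0789 -0.0302] z med 0.137 0.1406
s13 60 v 209 221 y [-0.0738 -0.0293] z med 0.0915 0.0975
s14 60 v 210 227 y [-0.0726 -0.0299] z med 0.0884 0.0952
side0 59 v 210 227 y [-0.0693 -0.0282] z med 0.087 0.0932
```

I've now viewed 16 pictures, which is over the limit of 14. I won't view any more and will check by numbers instead.

```bash
cat > bar.py <<'E'
from h import *
import sys
for t in ['side0','s13']+sys.argv[1:]:
    S=load(t); X=cloud(S); h=cv2.cvtColor(S['pixels'],cv2.COLOR_RGB2HSV)
    m=(h[...,0]>17)&(h[...,0]<27)&(h[...,1]>120)&(h[...,2]>90); m[:, :222]=0; m[:,242:]=0; m[:200]=0; m[240:]=0
    print(t,'width per row 206..229:',[int(m[v].sum()) for v in range(206,230)],'mean u',np.nonzero(m)[1].mean().round(2))
E
python3 bar.py s14
```

```text
side0 width per row 206..229: [0, 0, 0, 0, 3, 3, 3, 3, 3, 5, 7, 7, 8, 8, 7, 5, 0, 0, 0, 0, 0, 1, 1, 0] mean u 230.58
s13 width per row 206..229: [0, 0, 0, 3, 3, 4, 5, 6, 7, 8, 8, 6, 5, 3, 3, 3, 0, 0, 0, 0, 0, 0, 0, 0] mean u 230.44
s14 width per row 206..229: [0, 0, 0, 0, 3, 3, 3, 3, 4, 6, 6, 7, 8, 8, 6, 4, 0, 0, 0, 0, 0, 1, 0, 0] mean u 230.48
```

The bar profile matches the locked one from the start, so it has snapped home. I release it, lift off, and check the fork against the mat.

```bash
python3 -m jog '[[0,0,0,0],[0,0,0,0],[0,0,0,0],[0,0,0,0],[0,0,-1.5,0],[0,0,-4,0],[0,0,-8,0],[0,0,-12,0],[0,0,-16,0],[0,0,-19,0],[0,0,-19,0],[0,0,-19,0]]' 0.2
python3 - <<'E'
from h import *
S=snap('side','s15');T=snap('top','t15')
W=load('w1');k=1.5625
c=np.array([atz(W,u/k,v/k,.003)[:2] for u,v in ((318,95),(480,67),(515,400),(380,418))]); print('mat corners',c.round(3).tolist())
f=lambda u,v:(145+u/6,185+v/6)
T0=load('top0');S0=load('side0'); g=lambda u,v:(165+u/6,150+(v-540)/6)
print('top',[atz(T0,*f(u,v),.003)[:2].round(3).tolist() for u,v in ((180,37),(403,80))])
print('side far end',[atz(S0,*g(u,v),.003)[:2].round(3).tolist() for u,v in ((440,607),(462,720),(8,755))])
for n,c in (('t',T),('s',S)):
    X=cloud(c);x,y,z=X[...,0],X[...,1],X[...,2];hsv=cv2.cvtColor(c['pixels'],cv2.COLOR_RGB2HSV)
    m=(hsv[...,1]>180)&(hsv[...,0]<22)&(hsv[...,0]>6)&(hsv[...,2]>120)&(x>.4)&(x<.75)&(y>.02)&(y<.4)&(z>.01); r=cv2.minAreaRect((X[m][:,:2]*1000).astype(np.float32)); print('fork',m.sum(),np.round(r[0],1),np.round(r[1],1),round(r[2],1),np.median(z[m]))
o=bot.get_obs();print(tr(o).round(3).tolist(),o['q'].round(2))
E
python3 bar.py s15
```

```text
t: 37.92
eef_pos: [0.5527, 0.0315, 0.2507]
tool_rot: [0.001, 0.747, 0.665, 0.002]
contact_force: [-0.3, 0.1, 0.1]
gripper_width: 0.402
grasp_force: 0.0
mat corners [[0.379, 0.227], [0.393, 0.335], [0.639, 0.305], [0.625, 0.196]]
top [[0.635, 0.305], [0.624, 0.197]]
side far end [[0.636, 0.301], [0.625, 0.194], [0.38, 0.223]]
fork 438 [486.6 286.7] [36.5 95.5] 81.6 0.030085028733044084
fork 286 [486.7 281.1] [36.8 94.6] 82.2 0.02909453844706883
[[0.117, 0.993, -0.001], [0.993, -0.117, 0.0], [-0.0, -0.001, -1.0]] [-0.77  0.31  0.75  1.87 -0.24  1.05 -0.04]
side0 width per row 206..229: [0, 0, 0, 0, 3, 3, 3, 3, 3, 5, 7, 7, 8, 8, 7, 5, 0, 0, 0, 0, 0, 1, 1, 0] mean u 230.58
s13 width per row 206..229: [0, 0, 0, 3, 3, 4, 5, 6, 7, 8, 8, 6, 5, 3, 3, 3, 0, 0, 0, 0, 0, 0, 0, 0] mean u 230.44
s15 width per row 206..229: [0, 0, 0, 1, 3, 3, 3, 3, 4, 6, 6, 7, 8, 8, 6, 4, 0, 0, 0, 0, 0, 1, 0, 0] mean u 230.48
```

Run:
```python
from h import *
A=load('side0');B=load('s15');T=load('t15');X=cloud(T);x,y,z=X[...,0],X[...,1],X[...,2]
for cx,cy in ((.58,-.266),(.469,-.263)):
    m=(np.hypot(x-cx,y-cy)<.045)&(z>.045); r=cv2.minEnclosingCircle((X[m][:,:2]*1000).astype(np.float32)); print('roll',m.sum(),np.round(r[0],1),round(r[1],1),np.percentile(z[m],[5,95]).round(3))
for n,(u0,v0,u1,v1) in dict(cup=(345,180,382,232),tape=(308,195,345,235),stapler=(420,230,450,285)).items():
    s=slice(int(v0/1.5625),int(v1/1.5625)),slice(int(u0/1.5625),int(u1/1.5625))
    d=np.abs(A['pixels'][s].astype(int)-B['pixels'][s]).max(-1); dd=np.abs(A['depth'][s]-B['depth'][s]); print(n,(d>60).mean().round(3),np.percentile(dd,95).round(4))
```

```text
roll 388 [ 579.3 -263.2] 32.5 [0.05  0.062]
roll 386 [ 468.1 -260.7] 31.0 [0.051 0.062]
cup 0.269 1.1965
tape 0.303 1.1027
stapler 0.0 0.0068
```

Run:
```python
from h import *
A=load('top0');B=load('t15')
for n,(u0,v0,u1,v1) in dict(cup=(165,258,220,310),tape=(155,315,218,355),stapler=(282,215,362,252)).items():
    s=slice(int(v0/1.5625),int(v1/1.5625)),slice(int(u0/1.5625),int(u1/1.5625))
    d=np.abs(A['pixels'][s].astype(int)-B['pixels'][s]).max(-1); dd=np.abs(A['depth'][s]-B['depth'][s]); print(n,(d>60).mean().round(3),np.percentile(dd,95).round(4))
```

```text
cup 0.0 0.009
tape 0.0 0.0083
stapler 0.0 0.0078
```

Everything checks out: the bystanders are unmoved, both rolls stand in the tray, the bail is latched and the fork is fully on its mat.

```bash
python3 -c "
from station import bot
print(bot.hand_in())"
```

```text
the job is handed in; nothing more can be done
None
```

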